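# Vacuum pods, board and gauge block

## Robot

A 6-joint arm with a two-finger parallel gripper is mounted at the origin on a cart in front of the work surface, level with it; the furniture and walls round the work are solid. World frame = base frame: x ahead of the robot, y to its left, z up, the work surface at z = 0. Lengths are in m, angles in rad, forces in N, time in s.
With the tool pointing down it reaches from about 0.35 to 0.775 m from the base axis. Payload 5.5 kg.
Tool frame: the origin (TCP) lies at the very end of the fingers, on their centre line; the grasp point (between the pads) lies 19 mm behind it; z points along the fingers, y is the direction in which the jaws open and shut (so a half turn about z gives the same grasp; the last joint's range is limited). The gripper opens to 85 mm and grips with 20 to 120 N. Pads are 22 mm wide; open, the fingers measure 114 mm over their backs; the gripper's body (76 mm by 85 mm) begins 54 mm behind the grasp point. The pads swing forward as they close: fully open they stand 13 mm farther back than shut.
Start: joints at [1.189, 0.313, 0.046, 1.304, 0, 1.431], TCP at [0.138, 0.558, 0.231] pointing down, gripper open.
Joint ranges: [-2.76, 2.76], [-0.86, 1.69], [-1.03, 1.26], [-2.2, 2.34], [-1.47, 1.5], [-3.14, 3.14]. Speed limits (rad/s): [2.57, 2.57, 3.14, 3.14, 3.14, 3.14].

## Interface

Orientations are given as a unit quaternion [w, x, y, z].
In Python, from workcell import env gives the robot as it stands. The module is installed in compiled form; this text tells all that it offers.
- The arm moves only by the shell command python3 -m pendant 'ROWS' [FORCE]. ROWS is JSON, a list of rows, each an object with "fingers": the finger opening in mm, from 0 to 85.4; "delta_pos": the shift along the tool's x, y, z in mm, a list of three; "angular": the turn, a rotation vector about the tool's x, y, z in rad, a list of three. In form: [{"fingers": fingers, "delta_pos": [x, y, z], "angular": [ax, ay, az]}, ...]. A call has 1 to 12 rows; each row shifts and turns the commanded pose from where the row before left it, along the tool's axes as they then stand; what a row does not reach is not made up. A row lasts 1/10 s, in which the tool goes at most 50 mm and 8.59 degrees, less where a joint would pass 70% of its speed; a pose out of reach is approached as far as the arm can. A call is refused whole if a number of a shift passes 50 or a number of a turn 0.15, either way. A call with a gripper value outside its range is refused whole. The fingers move at their own pace and stop on an object; FORCE is the grip in N (left out, the last holds). Time passes only in rows, so rows that do not move let the fingers close. It gives the time, the measured TCP pose, the force and the opening at its end, in the units of the state.
- env.get_state(): the state, without advancing time (a new reading comes with each control period).
- env.read_camera(name): name is "side" or "top" or "wrist"; returns the picture (384x512x3 uint8, blue, green, red); there is no depth.
- env.camera_params(name): a dict with "fx", "fy", "cx", "cy" (pixels), "view" (4x4, takes a point from world to camera coordinates). Camera axes: x right, y up, looking along -z (the intrinsics and any distortion apply to the point x, -y, -z); pixel columns grow to the right and rows downward; lengths in m; the calibration is good to about 2 mm. A picture is of the moment at which its call begins: read the wrist's pose just before it. camera_params takes no time and is no camera call; for the wrist camera it gives the pose at the moment of the call.
- env.hand_in(): hands the job in, once; it reports no verdict.
The state is a dict: "clock": time; "joint_pos": joint angles; "qvel": joint speeds; "tau": joint torques, N m; "tcp_pos": TCP position; "orientation": TCP orientation; "wrist_force": force on the tool from outside, world axes, zero at the start; "ft_torque": the same for the moment, N m; "finger_gap": finger opening in m.
Only numpy, scipy, OpenCV 4.12 (cv2) and the standard library are available. Lean on these libraries where they do the work, as an engineer would, in place of code of your own. Each camera call takes 0.05 s, during which the arm holds its last target. There are 200 camera calls.

## Task

Set up a board for machining on the right-hand table: put the two loose black vacuum pods one at each end of the pod that is already fixed there, in line with it end to end and with gaps of about 15 mm. Then lay the wide 300 mm board lengthwise along the three pods, centred over the fixed one, and finally set the thick wooden gauge block flat on the middle of the board with its longer side along the board. Leave the other things where they lie.

Things in the scene. Friction and masses are not known exactly. Their poses are not given: they have to be found in the camera images.
- fixed_pod: the fixed vacuum pod, a flat black rectangular block 62 x 85 x 28 mm (x, y, z), the only pod on the right-hand table (robot's right, y < 0); it cannot move. Origin at the centre of its underside, on the table top (z = 0); x across the 62 mm width, y along the 85 mm length, z up. The row of pods runs along its y axis: with 15 mm gaps the loose pods' centres come 100 mm from its centre, one on either side
- pod_a_center (a point): loose vacuum pod, a flat black rectangular block 62 x 85 x 28 mm (x, y, z) lying flat on the left-hand table at the start; the point is its centre, 14 mm above its underside; x is across the 62 mm width (grasp it there), y along the 85 mm length. The two loose pods are alike and may change places
- pod_b_center (a point): loose vacuum pod, a flat black rectangular block 62 x 85 x 28 mm (x, y, z) lying flat on the left-hand table at the start; the point is its centre, 14 mm above its underside; x is across the 62 mm width (grasp it there), y along the 85 mm length. The two loose pods are alike and may change places
- board_center (a point): the workpiece, a thin pale wooden board 50 x 300 x 12 mm (x, y, z), lying flat on the left-hand table behind the pods; longer and wider than the other strips near it. The point is its centre, 6 mm above its underside; x across the 50 mm width (grasp it there), y along the 300 mm length
- gauge_block_center (a point): the gauge block, a thick plain hardwood block 50 x 60 x 40 mm (x, y, z), lying on the left-hand table near the pods; the point is its centre, 20 mm above its underside; x across the 50 mm width (grasp it there), y along the 60 mm length
- short_strip_center (a point): a bystander: small wooden strip 28 x 130 x 12 mm on the left-hand table, nearest the robot; the point is its centre; y along its length. Not to be moved
- offcut_center (a point): a bystander: wooden offcut 36 x 110 x 18 mm on the right-hand table behind the fixed pod; the point is its centre; y along its length. Not to be moved
- hex_key_center (a point): a bystander: steel hex key 35 x 108 x 10 mm on the right-hand table in front of the fixed pod; the point is the middle of its outline; y along its long leg. Not to be moved
Things that resemble listed ones, but are neither listed nor needed, are in the scene too. There is more than one size of the part that bears gauge_block_center; the job needs the smaller.

How it is judged:
On the way, in this order (a step that is already met when the one before it is completed fails the run):
1. both loose pods stand in line with the fixed pod, one at each end, and are let go (((x of pod_a_center in the frame of fixed_pod between -0.012 and 0.012 m and y of pod_a_center in the frame of fixed_pod between 0.088 and 0.112 m and z of pod_a_center in the frame of fixed_pod between 0.01 and 0.018 m and angle between the y axis of each of pod_a_center, pod_b_center and the y axis of fixed_pod, either way round below 0.14 rad and angle between each of pod_a_center, pod_b_center's own z axis and vertical below 0.08 rad and x of pod_b_center in the frame of fixed_pod between -0.012 and 0.012 m and y of pod_b_center in the frame of fixed_pod between -0.112 and -0.088 m and z of pod_b_center in the frame of fixed_pod between 0.01 and 0.018 m) or (x of pod_a_center in the frame of fixed_pod between -0.012 and 0.012 m and y of pod_a_center in the frame of fixed_pod between -0.112 and -0.088 m and z of pod_a_center in the frame of fixed_pod between 0.01 and 0.018 m and angle between the y axis of each of pod_a_center, pod_b_center and the y axis of fixed_pod, either way round below 0.14 rad and angle between each of pod_a_center, pod_b_center's own z axis and vertical below 0.08 rad and x of pod_b_center in the frame of fixed_pod between -0.012 and 0.012 m and y of pod_b_center in the frame of fixed_pod between 0.088 and 0.112 m and z of pod_b_center in the frame of fixed_pod between 0.01 and 0.018 m)) and contact force between the fingers and pod_a below 0.2 N and contact force between the fingers and pod_b below 0.2 N), for 0.2 s.
2. the board lies centred along the three pods and is let go (((x of pod_a_center in the frame of fixed_pod between -0.012 and 0.012 m and y of pod_a_center in the frame of fixed_pod between 0.088 and 0.112 m and z of pod_a_center in the frame of fixed_pod between 0.01 and 0.018 m and angle between the y axis of each of pod_a_center, pod_b_center and the y axis of fixed_pod, either way round below 0.14 rad and angle between each of pod_a_center, pod_b_center's own z axis and vertical below 0.08 rad and x of pod_b_center in the frame of fixed_pod between -0.012 and 0.012 m and y of pod_b_center in the frame of fixed_pod between -0.112 and -0.088 m and z of pod_b_center in the frame of fixed_pod between 0.01 and 0.018 m) or (x of pod_a_center in the frame of fixed_pod between -0.012 and 0.012 m and y of pod_a_center in the frame of fixed_pod between -0.112 and -0.088 m and z of pod_a_center in the frame of fixed_pod between 0.01 and 0.018 m and angle between the y axis of each of pod_a_center, pod_b_center and the y axis of fixed_pod, either way round below 0.14 rad and angle between each of pod_a_center, pod_b_center's own z axis and vertical below 0.08 rad and x of pod_b_center in the frame of fixed_pod between -0.012 and 0.012 m and y of pod_b_center in the frame of fixed_pod between 0.088 and 0.112 m and z of pod_b_center in the frame of fixed_pod between 0.01 and 0.018 m)) and x of board_center in the frame of fixed_pod between -0.012 and 0.012 m and y of board_center in the frame of fixed_pod between -0.015 and 0.015 m and z of board_center in the frame of fixed_pod between 0.03 and 0.038 m and angle between the y axis of board_center and the y axis of fixed_pod, either way round below 0.1 rad and angle between board_center's own z axis and vertical below 0.05 rad and contact force between the fingers and board below 0.2 N), for 0.2 s.
At the end, for the whole second after the job is handed in: Loose pods on the table 100 mm either side of the fixed pod, in line (12 mm, 0.14 rad); board flat on the pods, centred on the fixed one (12 mm across, 15 along, 0.1 rad); block flat on the board's middle (12 mm across, 15 along), longer side along it (0.17 rad); all released, at rest (all of step 2 and x of gauge_block_center in the frame of board_center between -0.012 and 0.012 m and y of gauge_block_center in the frame of board_center between -0.015 and 0.015 m and z of gauge_block_center in the frame of board_center between 0.022 and 0.03 m and angle between the y axis of gauge_block_center and the y axis of board_center, either way round below 0.17 rad and angle between gauge_block_center's own z axis and vertical below 0.08 rad and contact force between the fingers and pod_a below 0.2 N and contact force between the fingers and pod_b below 0.2 N and contact force between the fingers and gauge_block below 0.2 N and linear speed of each of pod_a, pod_b, board, gauge_block below 0.02 m/s); the robot touches nothing.
It fails at once if the short strip is moved more than 30 mm (distance of short_strip_center from where it was at the start of the episode above 0.03 m).
It fails at once if the offcut is moved more than 30 mm (distance of offcut_center from where it was at the start of the episode above 0.03 m).
It fails at once if the hex key is moved more than 30 mm (distance of hex_key_center from where it was at the start of the episode above 0.03 m).
It also fails if it takes over 118 s, if anything falls off the work surface, if the arm or the gripper's body presses on something with over 40 N, if the wrist force passes 120 N, or if a joint passes its speed limit or range.

## Working session

There is one attempt and no reset: what is moved stays moved. The work goes in short steps, Python scripts to look and compute and a shell command to move; the robot and the scene stay as the last step left them, time stands still between calls to the robot, and variables do not carry over. Pictures are saved under pics/ and viewed, about 12 in all and at most 16, crops included, and the job is handed in when it is done.

```bash
mkdir -p pics; python3 - <<'E'
from workcell import env
import cv2,numpy as np
s=env.get_state();print(s['clock'],s['tcp_pos'],s['orientation'])
for n in('top','side'):
    cv2.imwrite(f'pics/{n}0.png',env.read_camera(n)); p=env.camera_params(n);print(n,p)
E
```

```text
0.0 [0.13749232 0.55777285 0.23040443] [-2.26111249e-04  1.20606962e-01  9.92699908e-01 -8.95746944e-04]
top {'fx': 448.8186956381362, 'fy': 448.8186956381362, 'cx': 259.9066185439003, 'cy': 189.9292896586792, 'view': array([[ 0.02307646, -0.9997264 , -0.00382216,  0.02687756],
       [ 0.9795927 ,  0.02184784,  0.19980192, -0.51366371],
       [-0.19966374, -0.00835488,  0.97982886, -1.28949369],
       [ 0.        ,  0.        ,  0.        ,  1.        ]])}
side {'fx': 428.91177955917914, 'fy': 428.91177955917914, 'cx': 249.1999347231807, 'cy': 187.30705208511154, 'view': array([[ 0.88670808, -0.46209196, -0.01482581, -0.42603993],
       [ 0.21584566,  0.38540193,  0.89714882, -0.17153335],
       [-0.40885135, -0.79870919,  0.44147955, -1.07720625],
       [ 0.        ,  0.        ,  0.        ,  1.        ]])}
```

View pics/top0.png

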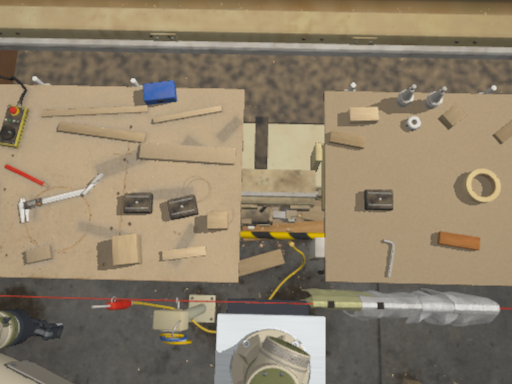

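View pics/side0.png

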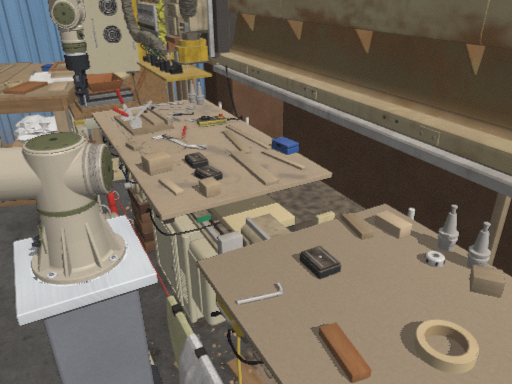

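Top view: loose pods at about (138,203) and (183,207), fixed pod at (378,200), hex key (391,257), offcut (347,140), short strip (183,254).
Board candidates: (187,154), (95,112), (101,131), (187,114). Only (187,154) is about 50 mm wide and 300 mm long.
Block candidates: (217,220), about 60 mm; (126,249), about 85 mm; (37,255); and (363,114) on the right-hand table. (217,220) is the smaller one near the pods. I'll confirm both choices in one crop.

```bash
cat > h.py <<'E'
from workcell import env
import cv2,numpy as np
from scipy.spatial.transform import Rotation as R
def back(px,z,p):
    V=np.array(p['view']);Rm,t=V[:3,:3],V[:3,3];c=-Rm.T@t
    px=np.atleast_2d(px).astype(float)
    d=np.c_[(px[:,0]-p['cx'])/p['fx'],-(px[:,1]-p['cy'])/p['fy'],-np.ones(len(px))]@Rm
    return c+d*((z-c[2])/d[:,2])[:,None]
def proj(P,p):
    V=np.array(p['view']);q=np.atleast_2d(P)@V[:3,:3].T+V[:3,3]
    return np.c_[p['cx']+p['fx']*q[:,0]/-q[:,2],p['cy']-p['fy']*q[:,1]/-q[:,2]]
def rect(W):  # world pts -> centre, long-axis angle, dims mm
    (c,(w,h),a)=cv2.minAreaRect((W[:,:2]*1000).astype(np.float32))
    if w>h: w,h=h,w; a+=90   # a: angle of the short side
    ang=(a+90+90)%180-90
    return np.round(c,1),round(ang,1),(round(w,1),round(h,1))
def state():
    s=env.get_state();q=s['orientation'];M=R.from_quat([q[1],q[2],q[3],q[0]]).as_matrix()
    return s,np.array(s['tcp_pos']),M
def go(target,longdir):
    """print tool-frame shift (mm) to target TCP & rotation about tool z so that tool y is perpendicular to longdir(deg)"""
    s,t,M=state(); d=M.T@(np.array(target)-t)*1000
    ya=np.degrees(np.arctan2(M[1,1],M[0,1])); e=(longdir+90-ya+90)%180-90
    print('clk',round(s['clock'],2),'tcp',np.round(t*1000,1),'tilt',np.round(M[:,2],3),'yaw y',round(ya,1))
    print('shift(before turn)',np.round(d,1),'turn tool z rad',round(-np.radians(e),3),'j6',round(s['joint_pos'][5],2),'F',np.round(s['wrist_force'],1))
E
python3 - <<'E'
from h import *
im=cv2.imread('pics/top0.png');p=env.camera_params('top')
cv2.imwrite('pics/crop1.png',cv2.resize(im[90:270,105:250],None,fx=4,fy=3.3 if 0 else 4,interpolation=cv2.INTER_CUBIC)[:600*2][:720])
g=im.max(2)
for n,(u,v) in dict(a=(138,203),b=(183,207),f=(378,200)).items():
    sub=g[v-20:v+20,u-25:u+25]; m=(sub<95).astype(np.uint8)
    k,l,st,ce=cv2.connectedComponentsWithStats(m); i=1+st[1:,4].argmax()
    ys,xs=np.nonzero(l==i); W=back(np.c_[xs+u-25,ys+v-20],.028,p)
    print(n,st[i],rect(W))
for n,(u,v,z) in dict(board=(187,154,.012),block=(217,220,.04)).items(): print(n,back((u,v),z,p))
print(env.camera_params('wrist'))
E
python3 -c "
import cv2;i=cv2.imread('pics/crop1.png');print(i.shape);cv2.imwrite('pics/crop1.png',cv2.resize(i,None,fx=.83,fy=.83))"
```

```text
a [ 10  11  30  20 259] (array([467.7, 408.1]), -88.7, (58.3, 86.2))
b [ 10  10  30  23 246] (array([455. , 271.5]), -74.5, (52.4, 84.2))
f [ 11  10  29  21 288] (array([ 493.8, -319.1]), 88.7, (60.3, 84.3))
board [[0.63079283 0.26984395 0.012     ]]
block [[0.42118373 0.16418706 0.04      ]]
{'fx': 331.3978411736792, 'fy': 331.3978411736792, 'cx': 254.0084529718098, 'cy': 191.4886182066524, 'view': array([[ 0.24048613,  0.97065034, -0.00208343, -0.5737938 ],
       [-0.9309556 ,  0.23004283, -0.2835524 ,  0.03457338],
       [-0.27475096,  0.07013   ,  0.95895448, -0.37974131],
       [ 0.        ,  0.        ,  0.        ,  1.        ]])}
(720, 580, 3)
```

View pics/crop1.png

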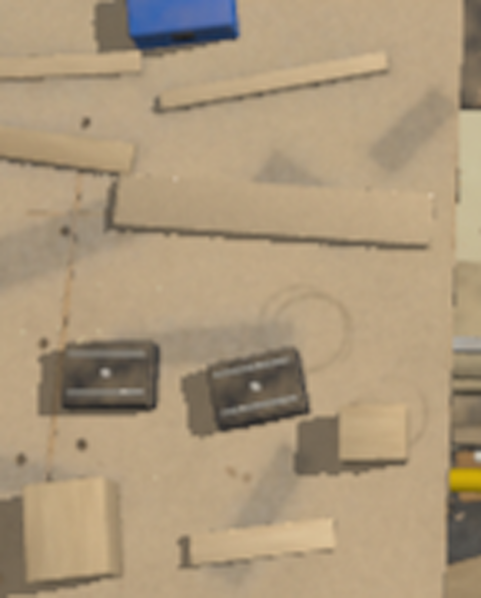

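The crop confirms it: board at about (187,154), and the gauge block at (217,220) with a top face of about 22x17 px (60x48 mm). I'll start with pod b. First, a hover above it for a close look.

```bash
python3 - <<'E'
from h import *
go([.455-.0,.2715,.2],-74.5)
p=env.camera_params('top')
c=np.array([(115,178),(432,197),(428,243),(112,225)])/3.32+[105,90]
print('board',rect(back(c,.012,p)))
c=np.array([(339,404),(410,404),(410,461),(339,461)])/3.32+[105,90]
print('block',rect(back(c,.04,p)))
V=env.camera_params('wrist')['view'];s,t,M=state();print('cam offset in tool',M.T@(-V[:3,:3].T@V[:3,3]-t), 'look',M.T@(-V[2,:3]))
E
```

```text
clk 0.1 tcp [137.5 557.8 230.5] tilt [-0.001 -0.002 -1.   ] yaw y 76.1
shift(before turn) [-376.8 -201.9   30.7] turn tool z rad 1.058 j6 1.43 F [ 0.2  0.4 -0.3]
board (array([632.3, 271.2]), 87.7, (46.1, 301.5))
block (array([420.5, 161.9]), -88.7, (51.4, 64.7))
cam offset in tool [ 7.38960756e-02 -1.21635546e-04 -1.42254491e-01] look [-2.83764472e-01 -7.05959253e-04  9.58893751e-01]
```

```bash
python3 -m pendant '[{"fingers":85,"delta_pos":[-38,-20,3],"angular":[0,0,0]},{"fingers":85,"delta_pos":[-38,-20,3],"angular":[0,0,0]},{"fingers":85,"delta_pos":[-38,-20,3],"angular":[0,0,0]},{"fingers":85,"delta_pos":[-38,-20,3],"angular":[0,0,0]},{"fingers":85,"delta_pos":[-38,-20,3],"angular":[0,0,0]},{"fingers":85,"delta_pos":[-38,-20,3],"angular":[0,0,0]},{"fingers":85,"delta_pos":[-38,-20,3],"angular":[0,0,0]},{"fingers":85,"delta_pos":[-38,-20,3],"angular":[0,0,0]},{"fingers":85,"delta_pos":[-38,-20,3],"angular":[0,0,0]},{"fingers":85,"delta_pos":[-35,-22,3],"angular":[0,0,0]}]'
python3 -m pendant '[{"fingers":85,"delta_pos":[0,0,0],"angular":[0,0,0.14]},{"fingers":85,"delta_pos":[0,0,0],"angular":[0,0,0.14]},{"fingers":85,"delta_pos":[0,0,0],"angular":[0,0,0.14]},{"fingers":85,"delta_pos":[0,0,0],"angular":[0,0,0.14]},{"fingers":85,"delta_pos":[0,0,0],"angular":[0,0,0.14]},{"fingers":85,"delta_pos":[0,0,0],"angular":[0,0,0.14]},{"fingers":85,"delta_pos":[0,0,0],"angular":[0,0,0.14]},{"fingers":85,"delta_pos":[0,0,0],"angular":[0,0,0.08]},{"fingers":85,"delta_pos":[0,0,0],"angular":[0,0,0]},{"fingers":85,"delta_pos":[0,0,0],"angular":[0,0,0]}]'
cat > look.py <<'E'
import sys
from h import *
n=sys.argv[1]; T=[float(x) for x in sys.argv[2:6]]
go(T[:3],T[3])
p=env.camera_params('wrist'); im=env.read_camera('wrist'); cv2.imwrite(f'pics/{n}.png',im)
np.save(f'pics/{n}.npy',p,allow_pickle=True)
E
python3 look.py w1 .455 .2715 .2 -74.5
```

```text
clock: 1.1
tcp_pos: [0.4565, 0.2705, 0.2008]
orientation: [-0.0, 0.121, 0.993, -0.0]
wrist_force: [-0.6, 0.5, -0.2]
finger_gap: 0.0851
clock: 2.1
tcp_pos: [0.4552, 0.2718, 0.201]
orientation: [-0.0, 0.605, 0.796, -0.0]
wrist_force: [0.2, 0.4, -0.1]
finger_gap: 0.0853
clk 2.1 tcp [455.2 271.8 201. ] tilt [-0.001 -0.    -1.   ] yaw y 15.5
shift(before turn) [-0.3 -0.3  1. ] turn tool z rad 0.0 j6 1.69 F [ 0.2  0.4 -0.1]
```

View pics/w1.png

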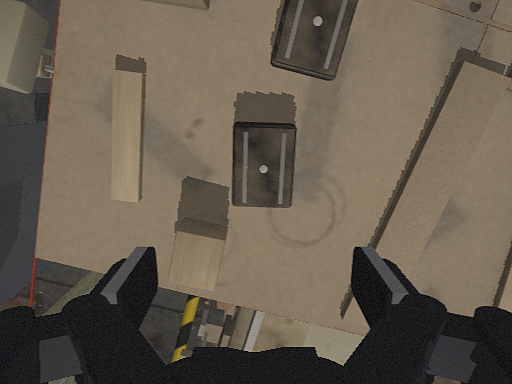

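Wrist view: pod b's top spans (234,125)–(295,207) with its white dot at (264,169). Pod a's dot is at (318,21). The gauge block is at lower left, top face about (175,232)–(218,290). I'll convert these.

```bash
python3 - <<'E'
from h import *
p=np.load('pics/w1.npy',allow_pickle=True).item()
print('b dot',back((264,169),.028,p),'a dot',back((318,21),.028,p))
print('b rect',rect(back([(236,128),(294,129),(291,207),(233,206)],.028,p)))
e=back([(247,133),(244,202),(284,134),(281,203)],.028,p);print('slot angles',[np.degrees(np.arctan2(*(e[i+1]-e[i])[[1,0]])) for i in(0,2)])
e=back([(316,77),(343,-10)],.028,p)
print('block',rect(back([(182,218),(227,226),(215,290),(169,283)],.04,p)))
g=env.camera_params  # top refine
im=cv2.imread('pics/top0.png')
pt=env.camera_params('top');print(proj([[.455,.2715,.028]],pt))
E
```

```text
b dot [[0.46224321 0.27622176 0.028     ]] a dot [[0.47124998 0.41389058 0.028     ]]
b rect (array([461.3, 276.2]), -75.6, (58.3, 77.5))
slot angles [np.float64(-77.3880638380396), np.float64(-75.57629432619251)]
block (array([420.6, 174.9]), -85.7, (48.2, 74.4))
[[182.35692504 208.61593227]]
```

```bash
python3 -c "
from h import *
go([.462,.275,.003],-75.7)"
```

```text
clk 2.15 tcp [455.2 271.9 201.1] tilt [-0. -0. -1.] yaw y 15.5
shift(before turn) [  1.2   7.5 198.1] turn tool z rad 0.021 j6 1.69 F [ 0.6  0.1 -0.1]
```

```bash
python3 -m pendant '[{"fingers":85,"delta_pos":[1,7.5,40],"angular":[0,0,0.02]},{"fingers":85,"delta_pos":[0,0,40],"angular":[0,0,0]},{"fingers":85,"delta_pos":[0,0,40],"angular":[0,0,0]},{"fingers":85,"delta_pos":[0,0,40],"angular":[0,0,0]},{"fingers":85,"delta_pos":[0,0,20],"angular":[0,0,0]},{"fingers":85,"delta_pos":[0,0,18],"angular":[0,0,0]},{"fingers":85,"delta_pos":[0,0,0],"angular":[0,0,0]}]'
python3 -m pendant '[{"fingers":50,"delta_pos":[0,0,0],"angular":[0,0,0]},{"fingers":50,"delta_pos":[0,0,0],"angular":[0,0,0]},{"fingers":50,"delta_pos":[0,0,0],"angular":[0,0,0]},{"fingers":50,"delta_pos":[0,0,0],"angular":[0,0,0]},{"fingers":50,"delta_pos":[0,0,0],"angular":[0,0,0]},{"fingers":50,"delta_pos":[0,0,0],"angular":[0,0,0]}]' 50
python3 -m pendant '[{"fingers":50,"delta_pos":[0,0,-20],"angular":[0,0,0]},{"fingers":50,"delta_pos":[0,0,-40],"angular":[0,0,0]},{"fingers":50,"delta_pos":[0,0,-40],"angular":[0,0,0]},{"fingers":50,"delta_pos":[0,0,-40],"angular":[0,0,0]},{"fingers":50,"delta_pos":[0,0,0],"angular":[0,0,0]}]'
python3 -c "
from h import *
go([.494,-.319-.0,.143],90)
p=env.camera_params('top');im=env.read_camera('top');cv2.imwrite('pics/top1.png',im)
c=np.r_[cv2.resize(im[170:230,350:410],None,fx=6,fy=6,interpolation=3),cv2.resize(im[220:280,350:410],None,fx=6,fy=6,interpolation=3)[:240]]
d=cv2.resize(im[120:240,110:240],None,fx=4,fy=5,interpolation=3)[:600]
cv2.imwrite('pics/t1.png',cv2.hconcat([c[:360],d[:360]] if 0 else [c,d]))"
```

```text
clock: 2.85
tcp_pos: [0.4601, 0.2739, 0.0007]
orientation: [-0.001, 0.613, 0.79, -0.002]
wrist_force: [-1.0, -0.3, 0.6]
finger_gap: 0.0849
clock: 3.45
tcp_pos: [0.4635, 0.2754, 0.0048]
orientation: [0.001, 0.614, 0.789, 0.001]
wrist_force: [-0.4, -0.5, 6.2]
finger_gap: 0.0607
clock: 3.95
tcp_pos: [0.4656, 0.2763, 0.1491]
orientation: [0.002, 0.614, 0.789, 0.004]
wrist_force: [0.9, 0.5, -3.7]
finger_gap: 0.0605
clk 3.95 tcp [465.6 276.3 149.1] tilt [ 0.009  0.004 -1.   ] yaw y 14.3
shift(before turn) [-583.9 -119.3    4. ] turn tool z rad 0.249 j6 1.71 F [ 0.9  0.5 -3.7]
```

```bash
ls -la pics
```

```text
total 1684
drwxr-xr-x 2 agent agent   4096 Dec  5 15:09 .
drwxr-xr-x 3 agent agent   4096 Dec  5 15:08 ..
-rw-r--r-- 1 agent agent 252283 Dec  5 15:07 crop1.png
-rw-r--r-- 1 agent agent 336787 Dec  5 15:07 side0.png
-rw-r--r-- 1 agent agent 256226 Dec  5 15:09 t1.png
-rw-r--r-- 1 agent agent 256368 Dec  5 15:07 top0.png
-rw-r--r-- 1 agent agent 255462 Dec  5 15:09 top1.png
-rw-r--r-- 1 agent agent    536 Dec  5 15:08 w1.npy
-rw-r--r-- 1 agent agent 342206 Dec  5 15:08 w1.png
```

```bash
python3 -m pendant '[{"fingers":50,"delta_pos":[0,0,0],"angular":[0,0,0.125]},{"fingers":50,"delta_pos":[0,0,0],"angular":[0,0,0.125]},{"fingers":50,"delta_pos":[-45,2,0],"angular":[0,0,0]},{"fingers":50,"delta_pos":[-45,2,0],"angular":[0,0,0]},{"fingers":50,"delta_pos":[-45,2,0],"angular":[0,0,0]},{"fingers":50,"delta_pos":[-45,2,0],"angular":[0,0,0]},{"fingers":50,"delta_pos":[-45,2,0],"angular":[0,0,0]},{"fingers":50,"delta_pos":[-45,2,0],"angular":[0,0,0]},{"fingers":50,"delta_pos":[-45,2,0],"angular":[0,0,0]},{"fingers":50,"delta_pos":[-45,2,0],"angular":[0,0,0]}]'
python3 -m pendant '[{"fingers":50,"delta_pos":[-45,2,0],"angular":[0,0,0]},{"fingers":50,"delta_pos":[-45,2,0],"angular":[0,0,0]},{"fingers":50,"delta_pos":[-45,2,0],"angular":[0,0,0]},{"fingers":50,"delta_pos":[-45,2,0],"angular":[0,0,0]},{"fingers":50,"delta_pos":[-45,2,0],"angular":[0,0,0]},{"fingers":50,"delta_pos":[-45,2,0],"angular":[0,0,0]},{"fingers":50,"delta_pos":[-45,2,0],"angular":[0,0,0]},{"fingers":50,"delta_pos":[-20,0,0],"angular":[0,0,0]},{"fingers":50,"delta_pos":[0,0,0],"angular":[0,0,0]},{"fingers":50,"delta_pos":[0,0,0],"angular":[0,0,0]},{"fingers":50,"delta_pos":[0,0,0],"angular":[0,0,0]}]'
python3 look.py w2 .494 -.419 .15 90
```

```text
clock: 5.0
tcp_pos: [0.4762, -0.0864, 0.1412]
orientation: [-0.002, 0.707, 0.707, -0.001]
wrist_force: [1.6, 0.3, -3.6]
finger_gap: 0.0607
clock: 6.1
tcp_pos: [0.491, -0.4184, 0.1417]
orientation: [-0.002, 0.707, 0.707, 0.0]
wrist_force: [0.7, 0.4, -3.9]
finger_gap: 0.0605
clk 6.1 tcp [ 491.  -418.4  141.7] tilt [-0.002  0.003 -1.   ] yaw y -0.0
shift(before turn) [-0.6  3.  -8.3] turn tool z rad -0.0 j6 0.74 F [ 0.7  0.4 -3.9]
```

View pics/w2.png

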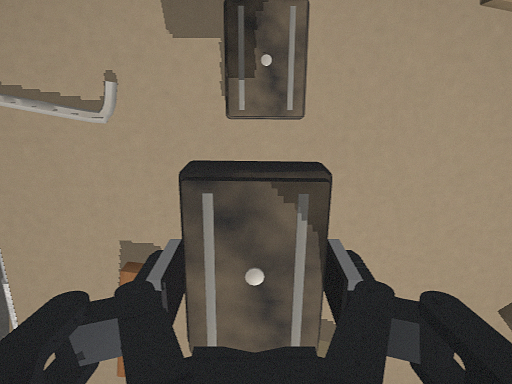

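View pics/t1.png

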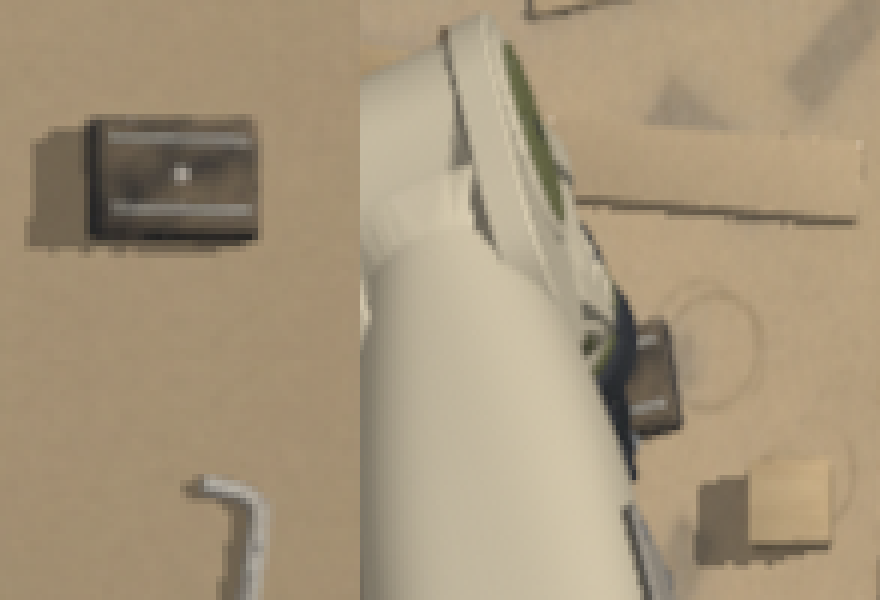

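Wrist view: fixed pod dot at (266,60), held pod dot at (255,277). The top crop puts the fixed dot at (380.3,199).

```bash
python3 - <<'E'
from h import *
p=np.load('pics/w2.npy',allow_pickle=True).item();pt=env.camera_params('top')
print('fixed wrist',back((266,60),.028,p),'top',back((380.3,199),.028,pt))
f=back([(240,6),(242,108),(293,6),(290,108)],.028,p);h=back([(205,194),(214,352),(303,195),(299,352)],.165,p)
for e in(f,h):print([np.round(np.degrees(np.arctan2(*(e[i]-e[i+1])[[1,0]])),1) for i in(0,2)])
print('fixed corners',rect(back([(228,4),(305,4),(305,117),(228,117)],.028,p)))
print('held',back((255,277),.165,p))
E
```

```text
fixed wrist [[ 0.49772563 -0.32263097  0.028     ]] top [[ 0.49789861 -0.32630546  0.028     ]]
[np.float64(90.5), np.float64(89.9)]
[np.float64(90.7), np.float64(90.9)]
fixed corners (array([ 498.5, -324.7]), 89.9, (58.2, 76.3))
held [[ 0.48940619 -0.4175646   0.165     ]]
```

```bash
python3 -m pendant '[{"fingers":50,"delta_pos":[-6,8.5,30],"angular":[0,0,0]},{"fingers":50,"delta_pos":[0,0,35],"angular":[0,0,0]},{"fingers":50,"delta_pos":[0,0,30],"angular":[0,0,0]},{"fingers":50,"delta_pos":[0,0,20],"angular":[0,0,0]},{"fingers":50,"delta_pos":[0,0,10],"angular":[0,0,0]},{"fingers":50,"delta_pos":[0,0,5],"angular":[0,0,0]},{"fingers":50,"delta_pos":[0,0,0],"angular":[0,0,0]},{"fingers":50,"delta_pos":[0,0,0],"angular":[0,0,0]}]'
python3 -c "
from h import *
go([.4995,-.425,.0048],90)"
```

```text
clock: 6.95
tcp_pos: [0.5009, -0.4267, 0.0147]
orientation: [0.001, 0.707, 0.707, -0.0]
wrist_force: [0.8, 0.6, -3.6]
finger_gap: 0.0604
clk 6.95 tcp [ 500.9 -426.7   14.7] tilt [ 0.002 -0.002 -1.   ] yaw y -0.0
shift(before turn) [ 1.7 -1.5  9.9] turn tool z rad -0.001 j6 0.74 F [ 0.8  0.6 -3.6]
```

```bash
python3 -m pendant '[{"fingers":50,"delta_pos":[1.5,-1.5,4],"angular":[0,0,0]},{"fingers":50,"delta_pos":[0,0,3],"angular":[0,0,0]},{"fingers":50,"delta_pos":[0,0,2.5],"angular":[0,0,0]},{"fingers":50,"delta_pos":[0,0,0],"angular":[0,0,0]},{"fingers":50,"delta_pos":[0,0,0],"angular":[0,0,0]}]'
```

```text
clock: 7.45
tcp_pos: [0.4987, -0.4248, 0.0048]
orientation: [0.0, 0.707, 0.707, 0.0]
wrist_force: [-2.4, 2.9, 6.1]
finger_gap: 0.0608
```

```bash
python3 -m pendant '[{"fingers":85,"delta_pos":[0,0,0],"angular":[0,0,0]},{"fingers":85,"delta_pos":[0,0,0],"angular":[0,0,0]},{"fingers":85,"delta_pos":[0,0,0],"angular":[0,0,0]},{"fingers":85,"delta_pos":[0,0,0],"angular":[0,0,0]},{"fingers":85,"delta_pos":[0,0,-30],"angular":[0,0,0]},{"fingers":85,"delta_pos":[0,0,-50],"angular":[0,0,0]},{"fingers":85,"delta_pos":[0,0,-50],"angular":[0,0,0]},{"fingers":85,"delta_pos":[40,0,-40],"angular":[0,0,0]},{"fingers":85,"delta_pos":[0,0,0],"angular":[0,0,0]}]'
python3 look.py w3 .47 .412 .17 91
python3 -m pendant '[{"fingers":85,"delta_pos":[45,-1.5,0],"angular":[0,0,0]},{"fingers":85,"delta_pos":[45,-1.5,0],"angular":[0,0,0]},{"fingers":85,"delta_pos":[45,-1.5,0],"angular":[0,0,0]},{"fingers":85,"delta_pos":[45,-1.5,0],"angular":[0,0,0]},{"fingers":85,"delta_pos":[45,-1.5,0],"angular":[0,0,0]},{"fingers":85,"delta_pos":[45,-1.5,0],"angular":[0,0,0]},{"fingers":85,"delta_pos":[45,-1.5,0],"angular":[0,0,0]},{"fingers":85,"delta_pos":[45,-1.5,0],"angular":[0,0,0]},{"fingers":85,"delta_pos":[45,-1.5,0],"angular":[0,0,0]},{"fingers":85,"delta_pos":[45,-1.5,0],"angular":[0,0,0]}]'
python3 -m pendant '[{"fingers":85,"delta_pos":[45,-1.5,0],"angular":[0,0,0]},{"fingers":85,"delta_pos":[45,-1.5,0],"angular":[0,0,0]},{"fingers":85,"delta_pos":[45,-1.5,0],"angular":[0,0,0]},{"fingers":85,"delta_pos":[45,-1.5,0],"angular":[0,0,0]},{"fingers":85,"delta_pos":[45,-1.5,0],"angular":[0,0,0]},{"fingers":85,"delta_pos":[45,-1.5,0],"angular":[0,0,0]},{"fingers":85,"delta_pos":[45,-1.5,0],"angular":[0,0,0]},{"fingers":85,"delta_pos":[30,-1.5,0],"angular":[0,0,0]},{"fingers":85,"delta_pos":[0,0,0],"angular":[0,0,0]},{"fingers":85,"delta_pos":[0,0,0],"angular":[0,0,0]}]'
python3 look.py w4 .47 .412 .17 91
python3 - <<'E'
from h import *
cv2.imwrite('pics/c34.png',cv2.resize(cv2.hconcat([cv2.imread('pics/w3.png'),cv2.imread('pics/w4.png')]),(800,300),interpolation=cv2.INTER_AREA))
E
```

```text
clock: 8.35
tcp_pos: [0.5011, -0.3887, 0.176]
orientation: [0.005, 0.707, 0.708, 0.001]
wrist_force: [0.5, -1.6, 0.2]
finger_gap: 0.085
clk 8.35 tcp [ 501.1 -388.7  176. ] tilt [ 0.007 -0.006 -1.   ] yaw y 0.1
shift(before turn) [800.8 -30.1   1.2] turn tool z rad -0.016 j6 0.78 F [ 0.5 -1.6  0.2]
clock: 9.4
tcp_pos: [0.4833, 0.0621, 0.1675]
orientation: [-0.001, 0.708, 0.707, -0.001]
wrist_force: [1.2, 0.2, 0.3]
finger_gap: 0.085
clock: 10.4
tcp_pos: [0.4718, 0.4055, 0.167]
orientation: [-0.0, 0.707, 0.707, -0.002]
wrist_force: [-0.9, -0.2, 0.9]
finger_gap: 0.0854
clk 10.4 tcp [471.8 405.5 167. ] tilt [-0.002 -0.002 -1.   ] yaw y 0.0
shift(before turn) [ 6.5 -1.8 -3. ] turn tool z rad -0.017 j6 2.15 F [-0.9 -0.2  0.9]
```

View pics/c34.png

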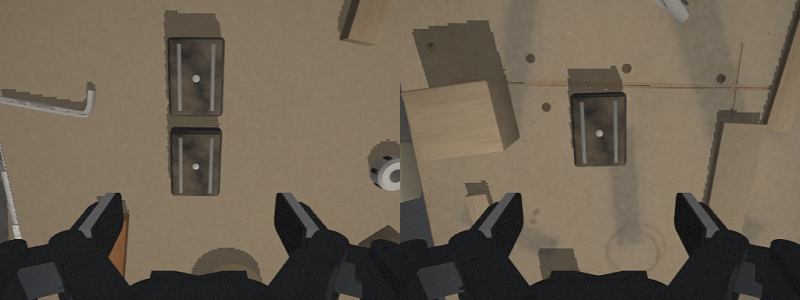

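Left half: the placed pod (dot at 196,166) stands in line with the fixed pod (dot at 196,78). Right half: pod a at about (200,130) in the half-size frame. I'll refine both from the dots.

```bash
cat >> h.py <<'E'
def dot(im,u,v,r=12):
    s=im[int(v)-r:int(v)+r,int(u)-r:int(u)+r].min(2).astype(float);m=s>s.max()*.8
    ys,xs=np.nonzero(m);return xs.mean()+int(u)-r,ys.mean()+int(v)-r,m.sum()
def darkrect(im,u,v,p,z,r=70):
    pass
E
python3 - <<'E'
from h import *
i3,i4=cv2.imread('pics/w3.png'),cv2.imread('pics/w4.png')
p3,p4=[np.load(f'pics/w{k}.npy',allow_pickle=True).item() for k in(3,4)]
F=dot(i3,251,100);B=dot(i3,251,213);A=dot(i4,255,170);print(F,B,A)
f,b,a=[back(x[:2],.028,p)[0] for x,p in((F,p3),(B,p3),(A,p4))];print(f,b,b-f,a)
# slot direction of pod a: bright slots
for n,im,p,u,v in(('a',i4,p4,255,170),('b',i3,p3,251,213),('f',i3,p3,251,100)):
    g=im[v-42:v+42,u-32:u+32].min(2).astype(np.float32); 
    for lo,hi in((0,24),(40,64)):
        rows=[];
        for r in range(12,72):
            w=g[r,lo:hi]; 
            if w.max()>110: rows.append((u-32+lo+w.argmax(),v-42+r))
        if len(rows)>20:
            W=back(rows,.028,p)[:,:2].astype(np.float32);l=cv2.fitLine(W,cv2.DIST_HUBER,0,.001,.001).ravel();print(n,len(rows),round(np.degrees(np.arctan2(l[1],l[0]))%180,1))
go([a[0],a[1],.003],90)
E
```

```text
(np.float64(251.10869565217394), np.float64(100.32608695652173), np.int64(46)) (np.float64(251.06666666666666), np.float64(214.6), np.int64(15)) (np.float64(255.76666666666665), np.float64(171.13333333333333), np.int64(30))
[ 0.49797561 -0.3227738   0.028     ] [ 0.49770069 -0.42558786  0.028     ] [-0.00027493 -0.10281405  0.        ] [0.47127914 0.41279042 0.028     ]
a 30 91.2
a 22 91.1
b 46 88.9
b 47 88.8
f 54 88.8
f 43 89.1
clk 10.45 tcp [472.1 404.8 167.5] tilt [-0.002 -0.002 -1.   ] yaw y -0.1
shift(before turn) [  8.3  -0.4 164.5] turn tool z rad -0.001 j6 2.15 F [-0.1 -0.   0.3]
```

Pod b sits at (-0.3, -102.8) mm from the fixed pod with the same angle, so it is good. Next, pod a.

```bash
python3 -m pendant '[{"fingers":85,"delta_pos":[8,-0.5,40],"angular":[0,0,-0.02]},{"fingers":85,"delta_pos":[0,0,40],"angular":[0,0,0]},{"fingers":85,"delta_pos":[0,0,40],"angular":[0,0,0]},{"fingers":85,"delta_pos":[0,0,25],"angular":[0,0,0]},{"fingers":85,"delta_pos":[0,0,17],"angular":[0,0,0]},{"fingers":85,"delta_pos":[0,0,0],"angular":[0,0,0]},{"fingers":50,"delta_pos":[0,0,0],"angular":[0,0,0]},{"fingers":50,"delta_pos":[0,0,0],"angular":[0,0,0]},{"fingers":50,"delta_pos":[0,0,0],"angular":[0,0,0]},{"fingers":50,"delta_pos":[0,0,0],"angular":[0,0,0]},{"fingers":50,"delta_pos":[0,0,0],"angular":[0,0,0]},{"fingers":50,"delta_pos":[0,0,0],"angular":[0,0,0]}]' 50
python3 -m pendant '[{"fingers":50,"delta_pos":[0,0,-20],"angular":[0,0,0.02]},{"fingers":50,"delta_pos":[0,0,-40],"angular":[0,0,0]},{"fingers":50,"delta_pos":[0,0,-40],"angular":[0,0,0]},{"fingers":50,"delta_pos":[0,0,-40],"angular":[0,0,0]},{"fingers":50,"delta_pos":[-45,1.5,0],"angular":[0,0,0]},{"fingers":50,"delta_pos":[-45,1.5,0],"angular":[0,0,0]},{"fingers":50,"delta_pos":[-45,1.5,0],"angular":[0,0,0]},{"fingers":50,"delta_pos":[-45,1.5,0],"angular":[0,0,0]},{"fingers":50,"delta_pos":[-45,1.5,0],"angular":[0,0,0]},{"fingers":50,"delta_pos":[-45,1.5,0],"angular":[0,0,0]}]'
python3 -c "
from h import *
go([.4995,-.223,.15],90)"
```

```text
clock: 11.65
tcp_pos: [0.4732, 0.4139, 0.009]
orientation: [0.001, 0.7, 0.714, 0.001]
wrist_force: [-0.3, -2.7, 7.6]
finger_gap: 0.0606
clock: 12.65
tcp_pos: [0.4801, 0.1422, 0.147]
orientation: [-0.0, 0.707, 0.707, 0.0]
wrist_force: [1.2, 0.1, -3.5]
finger_gap: 0.061
clk 12.65 tcp [480.1 142.2 147. ] tilt [-0.  0. -1.] yaw y -0.0
shift(before turn) [-365.2   19.6   -3.1] turn tool z rad -0.0 j6 1.7 F [ 1.2  0.1 -3.5]
```

```bash
python3 -m pendant '[{"fingers":50,"delta_pos":[-46,2.5,0],"angular":[0,0,0]},{"fingers":50,"delta_pos":[-46,2.5,0],"angular":[0,0,0]},{"fingers":50,"delta_pos":[-46,2.5,0],"angular":[0,0,0]},{"fingers":50,"delta_pos":[-46,2.5,0],"angular":[0,0,0]},{"fingers":50,"delta_pos":[-46,2.5,0],"angular":[0,0,0]},{"fingers":50,"delta_pos":[-46,2.5,0],"angular":[0,0,0]},{"fingers":50,"delta_pos":[-46,2.5,0],"angular":[0,0,0]},{"fingers":50,"delta_pos":[-35,2,0],"angular":[0,0,0]},{"fingers":50,"delta_pos":[0,0,0],"angular":[0,0,0]},{"fingers":50,"delta_pos":[0,0,0],"angular":[0,0,0]},{"fingers":50,"delta_pos":[0,0,0],"angular":[0,0,0]}]'
python3 look.py w5 .4985 -.223 .15 90
python3 - <<'E'
from h import *
im=cv2.imread('pics/w5.png');p=np.load('pics/w5.npy',allow_pickle=True).item();s,t,M=state()
z=t[2]-.009+.028
D=dot(im,255,277,20);print(D,'held',back(D[:2],z,p),'z',z)
E
```

```text
clock: 13.75
tcp_pos: [0.4993, -0.2121, 0.1467]
orientation: [-0.001, 0.707, 0.707, 0.0]
wrist_force: [-0.8, 0.6, -3.7]
finger_gap: 0.0609
clk 13.75 tcp [ 499.3 -212.1  146.7] tilt [-0.001  0.001 -1.   ] yaw y -0.0
shift(before turn) [-10.9  -0.8  -3.3] turn tool z rad -0.0 j6 1.02 F [-0.8  0.6 -3.7]
(np.float64(257.15384615384613), np.float64(276.8269230769231), np.int64(52)) held [[ 0.49860581 -0.21364665  0.16590352]] z 0.16590351511292495
```

```bash
python3 -m pendant '[{"fingers":50,"delta_pos":[-9.5,-0.5,30],"angular":[0,0,0]},{"fingers":50,"delta_pos":[0,0,35],"angular":[0,0,0]},{"fingers":50,"delta_pos":[0,0,30],"angular":[0,0,0]},{"fingers":50,"delta_pos":[0,0,20],"angular":[0,0,0]},{"fingers":50,"delta_pos":[0,0,10],"angular":[0,0,0]},{"fingers":50,"delta_pos":[0,0,5],"angular":[0,0,0]},{"fingers":50,"delta_pos":[0,0,0],"angular":[0,0,0]},{"fingers":50,"delta_pos":[0,0,0],"angular":[0,0,0]}]'
```

```text
clock: 14.6
tcp_pos: [0.5003, -0.223, 0.0183]
orientation: [0.001, 0.707, 0.707, 0.0]
wrist_force: [0.2, -0.8, -3.6]
finger_gap: 0.0604
```

```bash
python3 -m pendant '[{"fingers":50,"delta_pos":[0,-1,5],"angular":[0,0,0]},{"fingers":50,"delta_pos":[0,0,4],"angular":[0,0,0]},{"fingers":50,"delta_pos":[0,0,2],"angular":[0,0,0]},{"fingers":50,"delta_pos":[0,0,0],"angular":[0,0,0]},{"fingers":50,"delta_pos":[0,0,0],"angular":[0,0,0]}]'
```

```text
clock: 15.1
tcp_pos: [0.4989, -0.2232, 0.0089]
orientation: [0.001, 0.707, 0.707, 0.0]
wrist_force: [-4.7, 3.2, 17.4]
finger_gap: 0.0607
```

```bash
python3 -m pendant '[{"fingers":85,"delta_pos":[0,0,0],"angular":[0,0,0]},{"fingers":85,"delta_pos":[0,0,0],"angular":[0,0,0]},{"fingers":85,"delta_pos":[0,0,0],"angular":[0,0,0]},{"fingers":85,"delta_pos":[0,0,0],"angular":[0,0,0]},{"fingers":85,"delta_pos":[0,0,-30],"angular":[0,0,0]},{"fingers":85,"delta_pos":[0,0,-50],"angular":[0,0,0]},{"fingers":85,"delta_pos":[-40,0,-50],"angular":[0,0,0]},{"fingers":85,"delta_pos":[-40,0,-50],"angular":[0,0,0]},{"fingers":85,"delta_pos":[-20,0,-40],"angular":[0,0,0]},{"fingers":85,"delta_pos":[0,0,0],"angular":[0,0,0]},{"fingers":85,"delta_pos":[0,0,0],"angular":[0,0,0]}]'
python3 look.py w6 .632 .271 .2 87.7
python3 - <<'E'
from h import *
im=cv2.imread('pics/w6.png');p=np.load('pics/w6.npy',allow_pickle=True).item()
P=[]
for y in(-.2235,-.323,-.425):
    u=proj([[.498,y,.028]],p)[0];D=dot(im,u[0],u[1],10);P.append(back(D[:2],.028,p)[0,:2]*1000);print(np.round(u),np.round(D),P[-1])
print(P[0]-P[1],P[2]-P[1])
E
```

```text
clock: 16.2
tcp_pos: [0.4986, -0.3062, 0.2049]
orientation: [0.001, 0.708, 0.706, 0.0]
wrist_force: [0.0, -0.2, -0.6]
finger_gap: 0.0848
clk 16.2 tcp [ 498.6 -306.2  204.9] tilt [ 0.002 -0.001 -1.   ] yaw y -0.1
shift(before turn) [577.5 132.1   4.5] turn tool z rad 0.038 j6 0.88 F [ 0.  -0.2 -0.6]
[255.  81.] [254.  80.  49.] [ 497.38031227 -222.50772247]
[255. 186.] [255. 186.  18.] [ 498.39304605 -323.01964641]
[255. 277.] [254. 276.  16.] [ 497.39108152 -424.47477544]
[ -1.01273378 100.51192394] [  -1.00196453 -101.45512903]
```

View pics/w6.png

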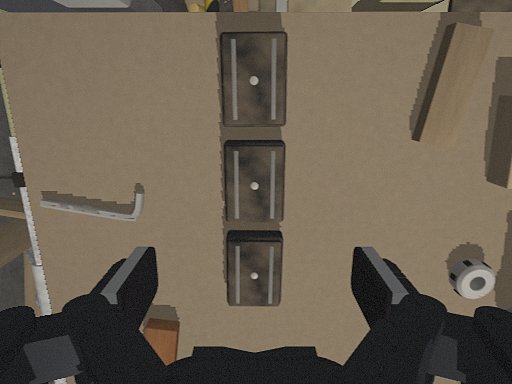

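Pods are in a row at +100.5 and -101.5 mm, about 1 mm off across (dots at (254,80), (255,186), (254,276)). Next, the board.

```bash
python3 -m pendant '[{"fingers":85,"delta_pos":[44,10,0],"angular":[0,0,0]},{"fingers":85,"delta_pos":[44,10,0],"angular":[0,0,0]},{"fingers":85,"delta_pos":[44,10,0],"angular":[0,0,0]},{"fingers":85,"delta_pos":[44,10,0],"angular":[0,0,0]},{"fingers":85,"delta_pos":[44,10,0],"angular":[0,0,0]},{"fingers":85,"delta_pos":[44,10,0],"angular":[0,0,0]},{"fingers":85,"delta_pos":[44,10,0],"angular":[0,0,0]},{"fingers":85,"delta_pos":[44,10,0],"angular":[0,0,0]},{"fingers":85,"delta_pos":[44,10,0],"angular":[0,0,0]},{"fingers":85,"delta_pos":[44,10,0],"angular":[0,0,0]},{"fingers":85,"delta_pos":[44,10,0],"angular":[0,0,0]},{"fingers":85,"delta_pos":[44,10,0],"angular":[0,0,0]}]'
python3 -m pendant '[{"fingers":85,"delta_pos":[44,10,0],"angular":[0,0,0]},{"fingers":85,"delta_pos":[5,2,0],"angular":[0,0,0.038]},{"fingers":85,"delta_pos":[0,0,0],"angular":[0,0,0]},{"fingers":85,"delta_pos":[0,0,0],"angular":[0,0,0]},{"fingers":85,"delta_pos":[0,0,0],"angular":[0,0,0]}]'
python3 look.py w7 .632 .271 .2 87.7
```

```text
clock: 17.45
tcp_pos: [0.6171, 0.225, 0.2018]
orientation: [-0.001, 0.707, 0.707, -0.002]
wrist_force: [0.8, -0.3, -0.0]
finger_gap: 0.0848
clock: 17.95
tcp_pos: [0.6301, 0.2706, 0.2035]
orientation: [-0.0, 0.721, 0.693, -0.001]
wrist_force: [-0.1, -0.5, 0.4]
finger_gap: 0.085
clk 17.95 tcp [630.1 270.6 203.5] tilt [-0.002 -0.001 -1.   ] yaw y -2.3
shift(before turn) [0.5 1.9 3.5] turn tool z rad 0.001 j6 1.9 F [-0.1 -0.5  0.4]
```

View pics/w7.png

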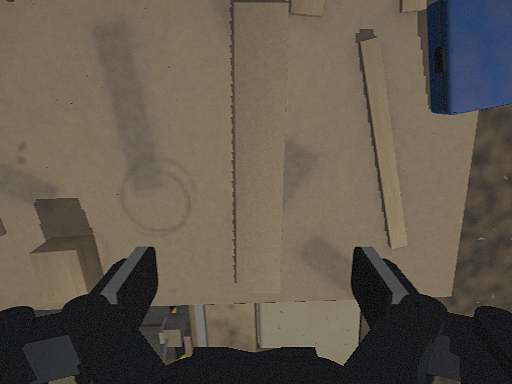

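The board is centred in view. Far corners at about (234,2) and (290,3), near corners at about (238,290) and (281,292).

```bash
python3 - <<'E'
from h import *
p=np.load('pics/w7.npy',allow_pickle=True).item()
W=back([(234,2),(290,3),(281,292),(238,290)],.012,p);print(np.round(W*1000),rect(W))
for a,b in((0,3),(1,2)):print(np.degrees(np.arctan2(*(W[a]-W[b])[[1,0]])))
im=cv2.imread('pics/w7.png')
def edge(u0,u1,v):
    g=cv2.GaussianBlur(im[:,:,0],(3,7),0).astype(float)[v,u0:u1];d=np.abs(np.diff(g));return u0+d.argmax()+.5
R_=np.array([(edge(276,296,v),v) for v in range(20,280,8)]);L=np.array([(edge(228,246,v),v) for v in range(20,280,8)])
for e in(L,R_):
    w=back(e,.012,p)[:,:2].astype(np.float32);l=cv2.fitLine(w,cv2.DIST_HUBER,0,.0005,.001).ravel()
    print(l, 'angle',np.degrees(np.arctan2(l[1],l[0]))%180,'x at y=.271',l[2]+(.271-l[3])*l[0]/l[1])
E
```

```text
[[616. 422.  12.]
 [667. 419.  12.]
 [653. 122.  12.]
 [604. 127.  12.]] (array([634.8, 272.2]), 87.5, (50.3, 298.2))
87.60017117358613
87.45335828471623
[0.04495293 0.9989891  0.60576296 0.2730004 ] angle 87.423515 x at y=.271 0.60567296
[0.04425911 0.9990201  0.6582835  0.28368932] angle 87.4633 x at y=.271 0.6577213
```

```bash
python3 -m pendant '[{"fingers":70,"delta_pos":[0.5,3.5,40],"angular":[0,0,0.003]},{"fingers":62,"delta_pos":[0,0,40],"angular":[0,0,0]},{"fingers":62,"delta_pos":[0,0,40],"angular":[0,0,0]},{"fingers":62,"delta_pos":[0,0,40],"angular":[0,0,0]},{"fingers":62,"delta_pos":[0,0,20],"angular":[0,0,0]},{"fingers":62,"delta_pos":[0,0,10],"angular":[0,0,0]},{"fingers":62,"delta_pos":[0,0,0],"angular":[0,0,0]},{"fingers":62,"delta_pos":[0,0,0],"angular":[0,0,0]}]'
python3 -c "
from h import *
go([.6335,.2715,.004],87.5)"
```

```text
clock: 18.8
tcp_pos: [0.6355, 0.2718, 0.0158]
orientation: [0.0, 0.722, 0.692, 0.001]
wrist_force: [-0.5, 1.3, 1.1]
finger_gap: 0.0618
clk 18.8 tcp [635.5 271.8  15.8] tilt [ 0.002  0.001 -1.   ] yaw y -2.4
shift(before turn) [-0.3 -2.  11.8] turn tool z rad 0.001 j6 1.9 F [-0.5  1.3  1.1]
```

```bash
python3 -m pendant '[{"fingers":62,"delta_pos":[0,-1,6],"angular":[0,0,0]},{"fingers":62,"delta_pos":[0,0,5],"angular":[0,0,0]},{"fingers":62,"delta_pos":[0,0,0],"angular":[0,0,0]},{"fingers":62,"delta_pos":[0,0,0],"angular":[0,0,0]}]'
python3 -m pendant '[{"fingers":62,"delta_pos":[0,0,2],"angular":[0,0,0]},{"fingers":62,"delta_pos":[0,0,2],"angular":[0,0,0]},{"fingers":62,"delta_pos":[0,0,0],"angular":[0,0,0]}]'
```

```text
clock: 19.2
tcp_pos: [0.6333, 0.2721, 0.0033]
orientation: [-0.0, 0.722, 0.692, 0.0]
wrist_force: [-0.2, 0.3, -0.2]
finger_gap: 0.0615
clock: 19.5
tcp_pos: [0.6331, 0.272, -0.0011]
orientation: [-0.0, 0.722, 0.692, -0.0]
wrist_force: [0.3, -0.2, -0.2]
finger_gap: 0.062
```

```bash
python3 -m pendant '[{"fingers":62,"delta_pos":[0,0,2],"angular":[0,0,0]},{"fingers":62,"delta_pos":[0,0,0],"angular":[0,0,0]},{"fingers":62,"delta_pos":[0,0,0],"angular":[0,0,0]}]'
python3 -m pendant '[{"fingers":62,"delta_pos":[0,0,1.5],"angular":[0,0,0]},{"fingers":62,"delta_pos":[0,0,0],"angular":[0,0,0]},{"fingers":62,"delta_pos":[0,0,0],"angular":[0,0,0]}]'
```

```text
clock: 19.8
tcp_pos: [0.6333, 0.272, -0.0028]
orientation: [-0.0, 0.722, 0.692, -0.0]
wrist_force: [0.1, -0.4, 1.0]
finger_gap: 0.0618
clock: 20.1
tcp_pos: [0.6333, 0.272, -0.0043]
orientation: [-0.0, 0.722, 0.692, 0.0]
wrist_force: [0.5, -0.1, 0.0]
finger_gap: 0.0621
```

```bash
python3 -m pendant '[{"fingers":40,"delta_pos":[0,0,0],"angular":[0,0,0]},{"fingers":40,"delta_pos":[0,0,0],"angular":[0,0,0]},{"fingers":40,"delta_pos":[0,0,0],"angular":[0,0,0]},{"fingers":40,"delta_pos":[0,0,0],"angular":[0,0,0]},{"fingers":40,"delta_pos":[0,0,0],"angular":[0,0,0]}]' 60
python3 -m pendant '[{"fingers":40,"delta_pos":[0,0,-10],"angular":[0,0,0]},{"fingers":40,"delta_pos":[0,0,-20],"angular":[0,0,0]},{"fingers":40,"delta_pos":[0,0,-40],"angular":[0,0,0]},{"fingers":40,"delta_pos":[0,0,-40],"angular":[0,0,0]},{"fingers":40,"delta_pos":[0,0,-40],"angular":[0,0,0]},{"fingers":40,"delta_pos":[0,0,0],"angular":[0,0,0]},{"fingers":40,"delta_pos":[0,0,0],"angular":[0,0,0]}]'
python3 -c "
from h import *
go([.498,-.3235,.15],90)
im=env.read_camera('wrist');p=env.camera_params('wrist');np.save('pics/w8.npy',p,allow_pickle=True);cv2.imwrite('pics/w8.png',im)"
```

```text
clock: 20.6
tcp_pos: [0.6343, 0.2723, -0.0025]
orientation: [0.0, 0.722, 0.692, 0.001]
wrist_force: [-0.5, -0.2, 7.7]
finger_gap: 0.0483
clock: 21.3
tcp_pos: [0.634, 0.2722, 0.1472]
orientation: [0.001, 0.722, 0.692, 0.001]
wrist_force: [-0.1, 0.0, -1.5]
finger_gap: 0.0481
clk 21.3 tcp [634.  272.2 147.2] tilt [ 0.003  0.001 -1.   ] yaw y -2.4
shift(before turn) [-600.9 -110.9   -3.6] turn tool z rad -0.042 j6 1.9 F [-0.1  0.  -1.5]
```

View pics/w8.png

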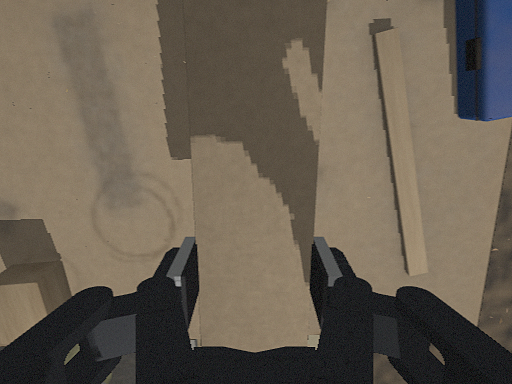

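```bash
python3 -m pendant '[{"fingers":40,"delta_pos":[0,0,0],"angular":[0,0,-0.042]},{"fingers":40,"delta_pos":[-25,-5,0],"angular":[0,0,0]},{"fingers":40,"delta_pos":[-40,-10,0],"angular":[0,0,0]},{"fingers":40,"delta_pos":[-40,-10,0],"angular":[0,0,0]},{"fingers":40,"delta_pos":[-40,-10,0],"angular":[0,0,0]},{"fingers":40,"delta_pos":[-40,-10,0],"angular":[0,0,0]},{"fingers":40,"delta_pos":[-40,-10,0],"angular":[0,0,0]},{"fingers":40,"delta_pos":[-40,-10,0],"angular":[0,0,0]},{"fingers":40,"delta_pos":[-40,-10,0],"angular":[0,0,0]}]'
python3 -m pendant '[{"fingers":40,"delta_pos":[-40,-10,0],"angular":[0,0,0]},{"fingers":40,"delta_pos":[-40,-10,0],"angular":[0,0,0]},{"fingers":40,"delta_pos":[-40,-10,0],"angular":[0,0,0]},{"fingers":40,"delta_pos":[-40,-10,0],"angular":[0,0,0]},{"fingers":40,"delta_pos":[-40,-10,0],"angular":[0,0,0]},{"fingers":40,"delta_pos":[-40,-10,0],"angular":[0,0,0]},{"fingers":40,"delta_pos":[-30,-10,0],"angular":[0,0,0]},{"fingers":40,"delta_pos":[-20,0,0],"angular":[0,0,0]},{"fingers":40,"delta_pos":[0,0,0],"angular":[0,0,0]},{"fingers":40,"delta_pos":[0,0,0],"angular":[0,0,0]}]'
python3 -c "
from h import *
go([.498,-.3233,.06],90)"
```

```text
clock: 22.25
tcp_pos: [0.556, -0.0341, 0.1434]
orientation: [-0.002, 0.707, 0.707, -0.001]
wrist_force: [0.7, 0.1, -1.7]
finger_gap: 0.0481
clock: 23.25
tcp_pos: [0.4878, -0.3222, 0.1442]
orientation: [-0.002, 0.707, 0.707, 0.0]
wrist_force: [0.2, 0.4, -2.1]
finger_gap: 0.0484
clk 23.25 tcp [ 487.8 -322.2  144.2] tilt [-0.002  0.003 -1.   ] yaw y -0.0
shift(before turn) [-1.4 10.3 84.2] turn tool z rad -0.0 j6 0.85 F [ 0.2  0.4 -2.1]
```

```bash
python3 -m pendant '[{"fingers":40,"delta_pos":[-1,10,25],"angular":[0,0,0]},{"fingers":40,"delta_pos":[0,0,35],"angular":[0,0,0]},{"fingers":40,"delta_pos":[0,0,30],"angular":[0,0,0]},{"fingers":40,"delta_pos":[0,0,15],"angular":[0,0,0]},{"fingers":40,"delta_pos":[0,0,5],"angular":[0,0,0]},{"fingers":40,"delta_pos":[0,0,0],"angular":[0,0,0]},{"fingers":40,"delta_pos":[0,0,0],"angular":[0,0,0]}]'
python3 look.py w9 .498 -.3233 .0255 90
```

```text
clock: 23.95
tcp_pos: [0.4992, -0.3237, 0.0367]
orientation: [0.001, 0.707, 0.708, 0.0]
wrist_force: [-0.1, -0.4, -0.4]
finger_gap: 0.048
clk 23.95 tcp [ 499.2 -323.7   36.7] tilt [ 0.001 -0.001 -1.   ] yaw y 0.1
shift(before turn) [ 0.4 -1.2 11.2] turn tool z rad 0.001 j6 0.86 F [-0.1 -0.4 -0.4]
```

View pics/w9.png

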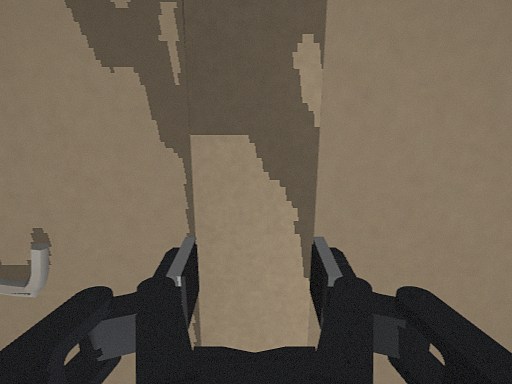

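The board is level in the grip and covers the pods. Now the last lowering.

```bash
python3 -m pendant '[{"fingers":40,"delta_pos":[0.5,-1,4],"angular":[0,0,0]},{"fingers":40,"delta_pos":[0,0,4],"angular":[0,0,0]},{"fingers":40,"delta_pos":[0,0,1.5],"angular":[0,0,0]},{"fingers":40,"delta_pos":[0,0,0],"angular":[0,0,0]},{"fingers":40,"delta_pos":[0,0,0],"angular":[0,0,0]}]'
```

```text
clock: 24.5
tcp_pos: [0.4973, -0.3235, 0.0262]
orientation: [-0.0, 0.707, 0.707, 0.0]
wrist_force: [-0.1, -0.8, -1.7]
finger_gap: 0.0485
```

```bash
python3 -m pendant '[{"fingers":40,"delta_pos":[0,0,1],"angular":[0,0,0]},{"fingers":40,"delta_pos":[0,0,0.5],"angular":[0,0,0]},{"fingers":40,"delta_pos":[0,0,0],"angular":[0,0,0]},{"fingers":40,"delta_pos":[0,0,0],"angular":[0,0,0]}]'
```

```text
clock: 24.9
tcp_pos: [0.4975, -0.3237, 0.0256]
orientation: [0.0, 0.707, 0.707, 0.0]
wrist_force: [-1.5, 2.1, 6.0]
finger_gap: 0.0485
```

```bash
python3 -m pendant '[{"fingers":62,"delta_pos":[0,0,0],"angular":[0,0,0]},{"fingers":62,"delta_pos":[0,0,0],"angular":[0,0,0]},{"fingers":85,"delta_pos":[0,0,0],"angular":[0,0,0]},{"fingers":85,"delta_pos":[0,0,0],"angular":[0,0,0]},{"fingers":85,"delta_pos":[0,0,-20],"angular":[0,0,0]},{"fingers":85,"delta_pos":[0,0,-50],"angular":[0,0,0]},{"fingers":85,"delta_pos":[0,0,-50],"angular":[0,0,0]},{"fingers":85,"delta_pos":[0,0,-50],"angular":[0,0,0]},{"fingers":85,"delta_pos":[0,0,-50],"angular":[0,0,0]},{"fingers":85,"delta_pos":[0,0,0],"angular":[0,0,0]},{"fingers":85,"delta_pos":[0,0,0],"angular":[0,0,0]}]'
python3 look.py w10 .4205 .17 .2 -88
```

```text
clock: 26.0
tcp_pos: [0.4981, -0.3242, 0.2463]
orientation: [0.002, 0.707, 0.707, 0.0]
wrist_force: [0.2, 1.2, -0.4]
finger_gap: 0.085
clk 26.0 tcp [ 498.1 -324.2  246.3] tilt [ 0.003 -0.002 -1.   ] yaw y 0.0
shift(before turn) [494.3 -77.8  44.9] turn tool z rad -0.035 j6 0.86 F [ 0.2  1.2 -0.4]
```

View pics/w10.png

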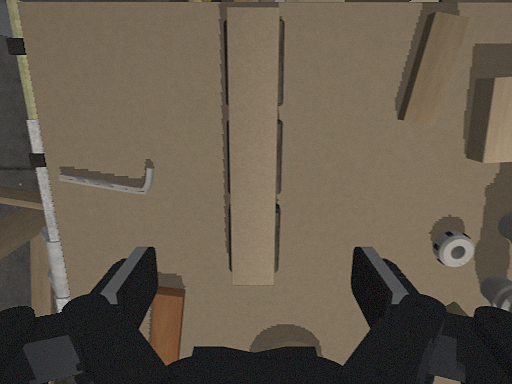

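Board on the pods, corners at about (228,8), (279,8), (275,285), (233,285), with pod edges showing evenly on both sides. I'll check these numbers and move to the gauge block.

```bash
python3 - <<'E'
from h import *
p=np.load('pics/w10.npy',allow_pickle=True).item()
print(rect(back([(228,8),(279,8),(275,285),(233,285)],.04,p)))
E
python3 -m pendant '[{"fingers":85,"delta_pos":[45,-7,3],"angular":[0,0,0]},{"fingers":85,"delta_pos":[45,-7,3],"angular":[0,0,0]},{"fingers":85,"delta_pos":[45,-7,3],"angular":[0,0,0]},{"fingers":85,"delta_pos":[45,-7,3],"angular":[0,0,0]},{"fingers":85,"delta_pos":[45,-7,3],"angular":[0,0,0]},{"fingers":85,"delta_pos":[45,-7,3],"angular":[0,0,0]},{"fingers":85,"delta_pos":[45,-7,3],"angular":[0,0,0]},{"fingers":85,"delta_pos":[45,-7,3],"angular":[0,0,0]},{"fingers":85,"delta_pos":[45,-7,3],"angular":[0,0,0]},{"fingers":85,"delta_pos":[45,-7,3],"angular":[0,0,0]},{"fingers":85,"delta_pos":[35,-7,0],"angular":[0,0,0]},{"fingers":85,"delta_pos":[0,0,0],"angular":[0,0,0]}]'
python3 -m pendant '[{"fingers":85,"delta_pos":[0,0,0],"angular":[0,0,0]},{"fingers":85,"delta_pos":[0,0,0],"angular":[0,0,0]}]'
python3 look.py w11 .4205 .165 .2 -88
```

```text
(array([ 497.4, -323.6]), 89.8, (50.3, 297.2))
clock: 27.25
tcp_pos: [0.4176, 0.1647, 0.2124]
orientation: [-0.002, 0.705, 0.709, -0.002]
wrist_force: [-0.1, -0.5, 0.5]
finger_gap: 0.0852
clock: 27.45
tcp_pos: [0.4198, 0.1608, 0.2135]
orientation: [-0.001, 0.707, 0.707, -0.001]
wrist_force: [-0.3, 0.4, -0.4]
finger_gap: 0.0849
clk 27.45 tcp [419.8 160.8 213.5] tilt [-0.002 -0.001 -1.   ] yaw y -0.0
shift(before turn) [ 4.2  0.8 13.5] turn tool z rad -0.035 j6 1.76 F [-0.3  0.4 -0.4]
```

View pics/w11.png

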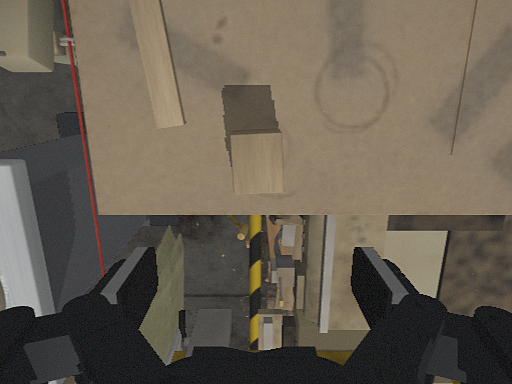

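Block top face corners: (231,136), (281,133), (284,192), (235,194).

```bash
python3 - <<'E'
from h import *
p=np.load('pics/w11.npy',allow_pickle=True).item()
W=back([(231,136),(281,133),(284,192),(235,194)],.04,p);c,a,d=rect(W);print(np.round(W*1000),c,a,d)
for i,j in((0,3),(1,2)):print(np.degrees(np.arctan2(*(W[i]-W[j])[[1,0]])))
go([c[0]/1e3,c[1]/1e3,.012],a)
E
```

```text
[[396. 194.  40.]
 [443. 197.  40.]
 [447. 139.  40.]
 [399. 137.  40.]] [421.7 167. ] -87.2 (48.8, 58.3)
92.75391742935737
94.16159906356617
clk 27.5 tcp [420.1 160.6 213.9] tilt [-0.002 -0.    -1.   ] yaw y -0.1
shift(before turn) [  6.5   1.9 201.9] turn tool z rad -0.05 j6 1.76 F [-0.3 -0.7 -0.2]
```

```bash
python3 -m pendant '[{"fingers":85,"delta_pos":[6.5,2,40],"angular":[0,0,-0.055]},{"fingers":85,"delta_pos":[0,0,45],"angular":[0,0,0]},{"fingers":85,"delta_pos":[0,0,45],"angular":[0,0,0]},{"fingers":85,"delta_pos":[0,0,40],"angular":[0,0,0]},{"fingers":85,"delta_pos":[0,0,25],"angular":[0,0,0]},{"fingers":85,"delta_pos":[0,0,12],"angular":[0,0,0]},{"fingers":85,"delta_pos":[0,0,0],"angular":[0,0,0]},{"fingers":85,"delta_pos":[0,0,0],"angular":[0,0,0]}]'
python3 -m pendant '[{"fingers":40,"delta_pos":[0,0,0],"angular":[0,0,0]},{"fingers":40,"delta_pos":[0,0,0],"angular":[0,0,0]},{"fingers":40,"delta_pos":[0,0,0],"angular":[0,0,0]},{"fingers":40,"delta_pos":[0,0,0],"angular":[0,0,0]},{"fingers":40,"delta_pos":[0,0,0],"angular":[0,0,0]},{"fingers":40,"delta_pos":[0,0,0],"angular":[0,0,0]},{"fingers":40,"delta_pos":[0,0,0],"angular":[0,0,0]}]' 40
python3 -m pendant '[{"fingers":40,"delta_pos":[0,0,-20],"angular":[0,0,0.05]},{"fingers":40,"delta_pos":[0,0,-50],"angular":[0,0,0]},{"fingers":40,"delta_pos":[0,0,-50],"angular":[0,0,0]},{"fingers":40,"delta_pos":[0,0,-40],"angular":[0,0,0]},{"fingers":40,"delta_pos":[0,0,0],"angular":[0,0,0]},{"fingers":40,"delta_pos":[0,0,0],"angular":[0,0,0]}]'
python3 -c "
from h import *
go([.4975,-.3236,.17],89.8)"
```

```text
clock: 28.3
tcp_pos: [0.4227, 0.1671, 0.0078]
orientation: [-0.0, 0.688, 0.726, -0.0]
wrist_force: [0.4, 0.3, 0.1]
finger_gap: 0.0851
clock: 29.0
tcp_pos: [0.4233, 0.1681, 0.0088]
orientation: [0.001, 0.687, 0.726, 0.001]
wrist_force: [-0.4, -0.5, 6.2]
finger_gap: 0.0494
clock: 29.6
tcp_pos: [0.423, 0.1682, 0.1687]
orientation: [0.001, 0.705, 0.709, 0.001]
wrist_force: [-0.1, 0.4, 0.2]
finger_gap: 0.0489
clk 29.6 tcp [423.  168.2 168.7] tilt [ 0.003  0.001 -1.   ] yaw y 0.3
shift(before turn) [-492.2   71.9   -1.4] turn tool z rad 0.009 j6 1.77 F [-0.1  0.4  0.2]
```

```bash
python3 -m pendant '[{"fingers":40,"delta_pos":[-30,5,0],"angular":[0,0,0.008]},{"fingers":40,"delta_pos":[-45,7,0],"angular":[0,0,0]},{"fingers":40,"delta_pos":[-45,7,0],"angular":[0,0,0]},{"fingers":40,"delta_pos":[-45,7,0],"angular":[0,0,0]},{"fingers":40,"delta_pos":[-45,7,0],"angular":[0,0,0]},{"fingers":40,"delta_pos":[-45,7,0],"angular":[0,0,0]},{"fingers":40,"delta_pos":[-45,7,0],"angular":[0,0,0]},{"fingers":40,"delta_pos":[-45,7,0],"angular":[0,0,0]},{"fingers":40,"delta_pos":[-45,7,0],"angular":[0,0,0]},{"fingers":40,"delta_pos":[-45,7,0],"angular":[0,0,0]},{"fingers":40,"delta_pos":[-40,4,0],"angular":[0,0,0]},{"fingers":40,"delta_pos":[-17,0,0],"angular":[0,0,0]}]'
python3 -m pendant '[{"fingers":40,"delta_pos":[0,0,20],"angular":[0,0,0]},{"fingers":40,"delta_pos":[0,0,20],"angular":[0,0,0]},{"fingers":40,"delta_pos":[0,0,0],"angular":[0,0,0]},{"fingers":40,"delta_pos":[0,0,0],"angular":[0,0,0]}]'
python3 look.py w12 .4975 -.3230 .0488 89.8
```

```text
clock: 30.8
tcp_pos: [0.4923, -0.3271, 0.1648]
orientation: [-0.001, 0.709, 0.705, -0.0]
wrist_force: [0.3, 0.6, -1.2]
finger_gap: 0.0496
clock: 31.2
tcp_pos: [0.4922, -0.3229, 0.1264]
orientation: [-0.002, 0.708, 0.706, -0.0]
wrist_force: [0.3, -0.2, -0.3]
finger_gap: 0.0493
clk 31.2 tcp [ 492.2 -322.9  126.4] tilt [-0.003  0.003 -1.   ] yaw y -0.1
shift(before turn) [-0.3  5.5 77.6] turn tool z rad 0.001 j6 0.86 F [ 0.3 -0.2 -0.3]
```

View pics/w12.png

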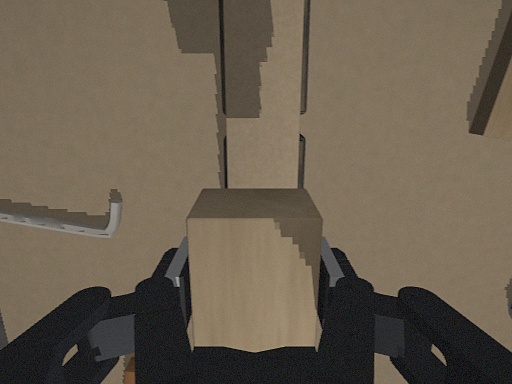

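The block is held square (top far edge (188,219)–(321,219)), and the board lies straight beneath with its edges near columns 226 and 300. Lowering it now.

```bash
python3 -m pendant '[{"fingers":40,"delta_pos":[0,5.5,25],"angular":[0,0,0]},{"fingers":40,"delta_pos":[0,0,20],"angular":[0,0,0]},{"fingers":40,"delta_pos":[0,0,15],"angular":[0,0,0]},{"fingers":40,"delta_pos":[0,0,6],"angular":[0,0,0]},{"fingers":40,"delta_pos":[0,0,0],"angular":[0,0,0]},{"fingers":40,"delta_pos":[0,0,0],"angular":[0,0,0]},{"fingers":40,"delta_pos":[0,0,0],"angular":[0,0,0]}]'
```

```text
clock: 31.95
tcp_pos: [0.4994, -0.3248, 0.0631]
orientation: [0.001, 0.708, 0.706, 0.0]
wrist_force: [0.5, -0.2, -0.3]
finger_gap: 0.0493
```

```bash
python3 -m pendant '[{"fingers":40,"delta_pos":[1,-1,6],"angular":[0,0,0]},{"fingers":40,"delta_pos":[0,0,4],"angular":[0,0,0]},{"fingers":40,"delta_pos":[0,0,2],"angular":[0,0,0]},{"fingers":40,"delta_pos":[0,0,0],"angular":[0,0,0]},{"fingers":40,"delta_pos":[0,0,0],"angular":[0,0,0]}]'
```

```text
clock: 32.45
tcp_pos: [0.4976, -0.3232, 0.0496]
orientation: [-0.0, 0.708, 0.706, 0.0]
wrist_force: [0.1, 0.7, -0.0]
finger_gap: 0.0494
```

```bash
python3 -m pendant '[{"fingers":40,"delta_pos":[0,0,1],"angular":[0,0,0]},{"fingers":40,"delta_pos":[0,0,0.5],"angular":[0,0,0]},{"fingers":40,"delta_pos":[0,0,0],"angular":[0,0,0]},{"fingers":40,"delta_pos":[0,0,0],"angular":[0,0,0]}]'
```

```text
clock: 32.85
tcp_pos: [0.4977, -0.3233, 0.049]
orientation: [0.0, 0.708, 0.706, 0.0]
wrist_force: [-1.9, 1.0, 5.0]
finger_gap: 0.0494
```

Contact is felt, so I release, lift and look.

```bash
python3 -m pendant '[{"fingers":62,"delta_pos":[0,0,0],"angular":[0,0,0]},{"fingers":70,"delta_pos":[0,0,0],"angular":[0,0,0]},{"fingers":85,"delta_pos":[0,0,0],"angular":[0,0,0]},{"fingers":85,"delta_pos":[0,0,0],"angular":[0,0,0]},{"fingers":85,"delta_pos":[0,0,-20],"angular":[0,0,0]},{"fingers":85,"delta_pos":[0,0,-40],"angular":[0,0,0]},{"fingers":85,"delta_pos":[0,0,-50],"angular":[0,0,0]},{"fingers":85,"delta_pos":[0,0,-50],"angular":[0,0,0]},{"fingers":85,"delta_pos":[0,0,-40],"angular":[0,0,0]},{"fingers":85,"delta_pos":[0,0,0],"angular":[0,0,0]},{"fingers":85,"delta_pos":[0,0,0],"angular":[0,0,0]},{"fingers":85,"delta_pos":[0,0,0],"angular":[0,0,0]}]'
python3 look.py w13 .498 -.323 .25 90
```

```text
clock: 34.05
tcp_pos: [0.497, -0.3227, 0.2467]
orientation: [-0.001, 0.708, 0.706, -0.0]
wrist_force: [-0.8, 1.1, 0.0]
finger_gap: 0.0849
clk 34.05 tcp [ 497.  -322.7  246.7] tilt [-0.002  0.002 -1.   ] yaw y -0.2
shift(before turn) [-0.3  0.9 -3.3] turn tool z rad -0.003 j6 0.86 F [-0.8  1.1  0. ]
```

View pics/w13.png

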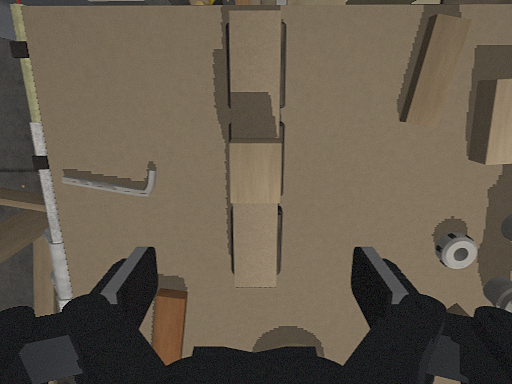

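Block top face at about (230,144), (281,143), (282,203), (230,203). Board corners at about (229,11), (281,11), (276,287), (234,287).

```bash
python3 - <<'E'
from h import *
p=np.load('pics/w13.npy',allow_pickle=True).item()
print('block',rect(back([(230,144),(281,143),(282,203),(230,203)],.08,p)))
print('board',rect(back([(229,11),(281,11),(276,287),(234,287)],.04,p)))
s=env.get_state();print(s['clock'],np.abs(s['qvel']).max())
env.hand_in()
E
```

```text
block (array([ 497. , -323.8]), 89.8, (51.1, 58.9))
board (array([ 496.2, -323.8]), 89.8, (50.4, 297.3))
34.1 0.005020370795445496
the job is handed in; nothing more can be done
```

The setup is finished and handed in at 34.1 s of the 118 s limit. The hand-in gives no verdict, so the figures below are my own camera measurements.

| Part | Measured result |
|---|---|
| Loose pods (checked before the board went on) | +100.5 mm and -101.5 mm along the row from the fixed pod, about 1 mm off across |
| Board | about 1–2 mm from the fixed pod's centre, at 89.8° (square to 0.2°) |
| Gauge block | within 1 mm of the board's middle, longer side along it at 89.8° |

- **Which gauge block:** I used the smaller one near the pods, which measured about 49 x 58 mm. The larger one on the left-hand table was left alone.
- **Release:** everything was let go after contact was felt, and the gripper was 0.25 m up and still at hand-in.
- **Bystanders:** I never touched the short strip, offcut or hex key. The hex key and offcut look unmoved in the last picture. The short strip is outside that view; I last saw it just before picking up the block.
- **Disagreements:** the first pod positions from the top camera were up to about 8 mm off the close-up ones, because the dark-area outline took in the pods' sides. I used the close-up figures. The fixed pod's angle varied by about 1° between pictures. No check failed.

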